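# Clear the bench-pin holder and slide the pin home

### The job

Take the emery stick out of the slot of the steel bench-pin holder and lay it aside on the bench, touching neither pin nor holder. Then slide the wooden bench pin, plain end first and flat on the bench, all the way into the slot until you feel it come up against the depth stop and it stays resting there; do not shove so hard that the stop slips from its setting. Leave the round bench block, the tin and the dapping block where they are.

Things in the scene. Friction and masses are not known exactly. Their poses are not given: they have to be found in the camera images.
- holder: Low fixed steel bracket, 115 mm deep, 127 wide (171 over its screw feet), 25 high: a slot 103 mm wide and 20 high, floored by the bench, between 12 mm cheeks under a 5 mm cover; flared lips at the mouth reach 18 mm out and open to about 128 mm. Origin: centre of the mouth at bench level; +x points into the slot, z up.
- stop: Depth stop in the slot: dark steel bar 96 mm wide, 10 thick, 2 to 16 mm above the bench, with a brass thumb screw (18 mm across, top at 44 mm) standing up through a gap in the cover. Origin: middle of its face towards the mouth, at bench level, 5 mm before the screw axis, 43 to 65 mm inside the mouth; axes as the holder's. Held by friction only: slips in along the slot above about 14 N.
- pin: Bench pin: flat light-wood board 130 mm long (x), 100 mm wide (y), 16 mm thick, about 0.14 kg, lying loose on the bench. Origin: centre of its underside. The +x end is plain and goes into the slot; the -x end has a central V notch, 40 mm wide at the edge and 40 mm deep, leaving two straight 30 mm wide ends beside it.
- pin_nose (a point): Middle of the plain (+x) end face of the bench pin, 65 mm from its origin, 8 mm above its underside.
- stick: Emery stick: wooden stick 110 mm long (x), 24 mm wide (y), 12 mm thick, 0.045 kg, its +x half covered with grey abrasive. Origin: centre of its underside. At the start its +x end lies in the slot and the rest pokes out of the mouth.
- block: Bystander: round steel bench block on a rubber foot, 72 mm across, 26 mm high. Origin: centre of its underside.
- tin: Bystander: small round aluminium tin, 56 mm across, 42 mm high. Origin: centre of its underside.
- dapping: Bystander: dark steel dapping block, a 45 mm cube with round hollows in its faces. Origin: centre of its underside.
Mind the look-alikes: they are no part of the job. Several things look just like the stick: the one meant starts farthest to the robot's left.

How it is judged:
On the way, in this order (a step that is already met when the one before it is completed fails the run):
1. the emery stick is out of the slot ((x of stick in the frame of holder below -0.06 m or y of stick in the frame of holder below -0.09 m or y of stick in the frame of holder above 0.09 m or z of stick in the frame of holder above 0.05 m)), for 0.1 s.
2. the pin, in the slot, touches the depth stop (contact force between pin and stop above 0.15 N and x of pin_nose in the frame of stop above -0.002 m), for 0.02 s.
At the end, for the whole second after the job is handed in: The pin lies flat on the bench, at rest, in the slot (square to it within 0.06 rad), its plain end within 2 mm of the depth stop, the stop within 3 mm of where it was set; the emery stick lies at rest on the bench (not on top of anything), touching neither pin nor holder (x of pin_nose in the frame of stop between -0.002 and 0.003 m and y of pin_nose in the frame of holder between -0.006 and 0.006 m and angle between the x axis of pin and the x axis of holder, either way round below 0.06 rad and angle between pin's own z axis and vertical below 0.06 rad and height (world z) of pin below 0.005 m and linear speed of each of pin, stick below 0.01 m/s and height (world z) of stick below 0.02 m and contact force between stick and pin below 0.05 N and contact force between stick and holder below 0.05 N and distance of stop from where it was at the start of the episode below 0.003 m).
It fails at once if the depth stop is pushed more than 3 mm off its setting (distance of stop from where it was at the start of the episode above 0.003 m).
It fails at once if the bench block, tin or dapping block is moved more than 30 mm (distance of any of block, tin, dapping from where it was at the start of the episode above 0.03 m).
It also fails if it takes over 67 s, if anything falls off the work surface, if the arm or the gripper's body presses on something with over 40 N, if the wrist force passes 120 N, or if a joint passes its speed limit or range.

### The arm

A 7-joint arm with a two-finger parallel gripper is mounted at the origin on the work surface. World frame = base frame: x ahead of the robot, y to its left, z up, the work surface at z = 0. Lengths are in m, angles in rad, forces in N, time in s.
With the tool pointing down it reaches from about 0.4 to 0.85 m from the base axis. Payload 10.4 kg.
Tool frame: the origin (TCP) lies midway between the tips of the shut fingers; the grasp point (between the pads) lies r.grip_point_offset behind it (r.grip_point_offset is the distance from the TCP to the grasp point, in m); z points along the fingers, y is the line along which they close (so a half turn about z gives the same grasp; the last joint's range is limited). The gripper opens to 87 mm and grips with 3 to 60 N. Pads are 19 mm wide; open, the fingers measure 117 mm over their backs; the gripper's body (75 mm by 190 mm) begins 51 mm behind the grasp point.
Start: joints at [-1.329, 0.332, -0.065, 1.46, 0.022, 1.35, -0.088], TCP at [0.164, 0.603, 0.223] pointing down, gripper open.
Joint ranges: [-2.6, 2.6], [-0.5, 2.12], [-1.47, 1.34], [0.16, 2.42], [-1.27, 4.41], [0.06, 2.06], [-2.6, 2.6]. Speed limits (rad/s): [2.22, 2.22, 2.79, 2.79, 3.14, 3.14, 3.14].

### API

Orientations are given as a unit quaternion [x, y, z, w].
In Python, from bench import r gives the robot as it stands.
- The arm moves only by the tool play_rows, never from a script. Its arguments are lists of equal length, an entry for each row: "claw": the closure, from 0 (fully open) to 1 (shut); "delta_pos": the shift along the tool's x, y, z scaled (see below), a list of three; "delta_rot": the turn, a rotation vector about the tool's x, y, z scaled (see below), a list of three. A call has 1 to 8 rows; each row shifts and turns the commanded pose from where the row before left it, along the tool's axes as they then stand; what a row does not reach is not made up. The controller multiplies each number of a shift by 200 mm and each number of a turn by pi rad. A row lasts 1/10 s, in which the tool goes at most 50 mm and 8.59 degrees, less where a joint would pass 70% of its speed; a pose out of reach is approached as far as the arm can. A call with a number of a shift or a turn outside -1 to 1 is refused whole. A call with a gripper value outside its range is refused whole. The fingers move at their own pace and stop on an object; "squeeze" is the grip in N (left out, the last holds). Time passes only in rows, so rows that do not move let the fingers close. It gives the time, the measured TCP pose, the force, the opening and the grip force at its end, in the units of the state.
- r.read_state(): the state, without advancing time (a new reading comes with each control period).
- r.camera(name): name is "side" or "top" or "wrist"; returns a dict with "pixels" (384x512x3 uint8, red, green, blue), "camera_matrix" (3x3 intrinsics, pixels), "cam_to_world" (4x4, takes a point from camera to world coordinates); the wrist camera has in their place "hand_eye" (4x4, takes a point from camera to tool coordinates, whose origin is the TCP and whose axes are the flange's). Camera axes: x right, y up, looking along -z (the intrinsics and any distortion apply to the point x, -y, -z); pixel columns grow to the right and rows downward; lengths in m; the calibration is good to about 2 mm. A picture is of the moment at which its call begins: read the wrist's pose just before it. There is no depth.
- r.close_job(): hands the job in; it is judged then, once.
The state is a dict: "time": time; "joint_positions": joint angles; "joint_vel": joint speeds; "joint_torque": joint torques, N m; "ee_pos": TCP position; "eef_rot": TCP orientation; "ft_force": force on the tool from outside, world axes, zero at the start; "torque": the same for the moment, N m; "width": finger opening in m; "grip_force": force on a finger pad.
Only numpy, scipy, OpenCV 4.12 (cv2) and the standard library are available. Lean on these libraries where they do the work, as an engineer would, in place of code of your own. Each camera call takes 0.05 s, during which the arm holds its last target. There are 200 camera calls.

## Working session

There is one attempt and no reset: what is moved stays moved. The work goes in short steps, Python scripts to look and compute and a tool call to move; the robot and the scene stay as the last step left them, time stands still between calls to the robot, and variables do not carry over. Pictures are saved under pics/ and viewed, at most 10 in all, crops included, and the job is handed in when it is done.

Besides the shell and the picture viewer there is one more tool, called after "Call:" in YAML: its name, and indented under it one key for each argument. play_rows: Moves the arm, as the interface text tells. Shifts and turns lie within -1 to 1; 1 stands for 200 mm of shift or pi rad of turn. Its arguments: {"type":"object","properties":{"claw":{"type":"array"},"delta_pos":{"type":"array"},"delta_rot":{"type":"array"},"squeeze":{"type":"number"}},"required":["claw","delta_pos","delta_rot"]}

```bash
mkdir -p pics; ls; cat > h.py <<'E'
import numpy as np, cv2
from bench import r
def cam(n,f=None):
    c=r.camera(n)
    if f: cv2.imwrite('pics/'+f,cv2.cvtColor(c['pixels'],cv2.COLOR_RGB2BGR))
    return c
def ray(c,u,v,z,T=None):
    K=np.array(c['camera_matrix']);T=np.array(c['cam_to_world'] if T is None else T)
    d=np.linalg.inv(K)@[u,v,1];d=T[:3,:3]@[d[0],-d[1],-d[2]];o=T[:3,3]
    return o+d*(z-o[2])/d[2]
E
python3 - <<'E'
from h import *
import pickle
s=r.read_state();print({k:np.round(v,3).tolist() for k,v in s.items()},r.grip_point_offset)
for n in('top','side'):
    c=cam(n,n+'0.png');pickle.dump(c,open(n+'.pkl','wb'));print(n,c.keys(),np.round(c['camera_matrix'],1).tolist(),np.round(c['cam_to_world'],3).tolist())
E
```

```text
pics
{'time': 0.0, 'joint_positions': [-1.329, 0.333, -0.065, 1.461, 0.022, 1.35, -0.088], 'joint_vel': [-0.0, -0.001, 0.002, -0.001, -0.0, 0.0, -0.001], 'joint_torque': [0.001, -62.327, 0.025, -38.989, -0.061, 0.04, 0.0], 'ee_pos': [0.163, 0.603, 0.222], 'eef_rot': [0.132, 0.991, -0.001, -0.0], 'ft_force': [-0.543, 0.356, 0.4], 'torque': [0.022, -0.052, -0.05], 'grip_force': 0.0, 'width': 0.087} 0.0187
top dict_keys(['pixels', 'camera_matrix', 'cam_to_world']) [[354.9, 0.0, 251.9], [0.0, 354.9, 196.4], [0.0, 0.0, 1.0]] [[-0.003, 0.982, -0.189, 0.378], [-1.0, -0.008, -0.03, -0.028], [-0.031, 0.189, 0.981, 0.93], [0.0, 0.0, 0.0, 1.0]]
side dict_keys(['pixels', 'camera_matrix', 'cam_to_world']) [[380.2, 0.0, 250.3], [0.0, 380.2, 190.4], [0.0, 0.0, 1.0]] [[-0.967, 0.18, -0.179, 0.402], [-0.253, -0.716, 0.651, 0.494], [-0.011, 0.675, 0.738, 0.65], [0.0, 0.0, 0.0, 1.0]]
```

View pics/top0.png

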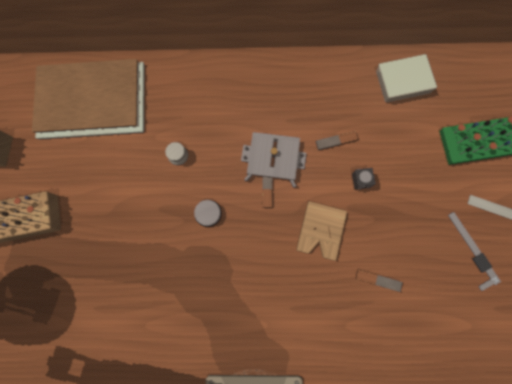

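View pics/side0.png

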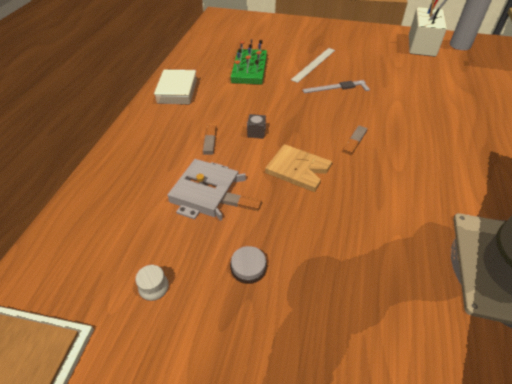

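Stick candidates in the top view: (267,191) in the slot mouth, (337,142) and (381,283) lying free. Left in the picture is +y, the robot's left, so (267,191) is the one meant, and it is also the one in the slot. I'll confirm that in an enlarged crop.

```bash
python3 - <<'E'
from h import *
i=cv2.imread('pics/top0.png')[120:270,225:360]
cv2.imwrite('pics/crop.png',cv2.resize(i,None,fx=4,fy=4,interpolation=cv2.INTER_CUBIC))
E
```

```text
(no output)
```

View pics/crop.png

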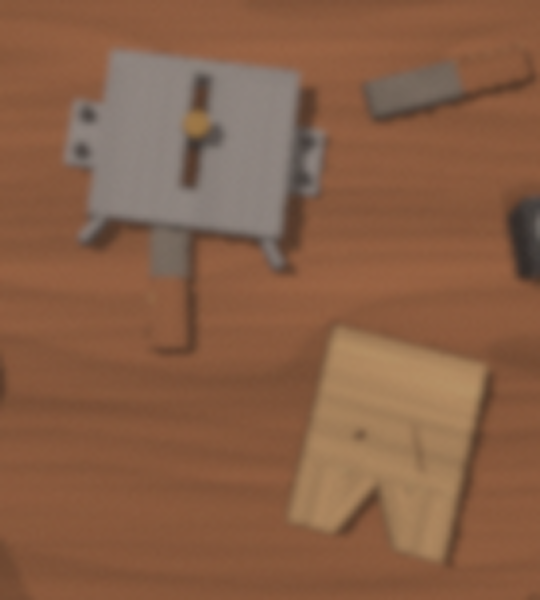

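The crop confirms it. The stick with the grey half at the mouth, (150..190, 228..350) in the crop, lies in the slot. Cover corners are at (112,50), (300,72), (283,236), (90,214), and pin corners at (336,327), (490,368), (446,563), (290,522).

```bash
python3 - <<'E'
from h import *
import pickle
c=pickle.load(open('top.pkl','rb'))
f=lambda p,z:ray(c,(p[0]+.5)/4-.5+225,(p[1]+.5)/4-.5+120,z)[:2]
def rep(n,P,z):
    q=np.array([f(p,z) for p in P]);print(n,np.round(q,4).tolist(),'c',q.mean(0).round(4),'sides',np.linalg.norm(q-np.roll(q,-1,0),axis=1).round(4),
     'ang',[round(float(np.degrees(np.arctan2(*(d[::-1])))),1) for d in (q[0]-q[3],q[1]-q[2],q[0]-q[1],q[3]-q[2])])
rep('holder',[(112,50),(300,72),(283,236),(90,214)],.025)
rep('stick',[(150,228),(190,230),(188,350),(152,350)],.012)
rep('pin',[(336,327),(490,368),(446,563),(290,522)],.016)
print('screw',f((198,124),.044))
for n,u,v,z in(('block',207,213,.026),('tin',176,151,.042),('dap',363,178,.045),('stk2',337,142,.012),('stk3',381,283,.012)):print(n,ray(c,u,v,z)[:2].round(3))
E
```

```text
holder [[0.7282, -0.0021], [0.7109, -0.1276], [0.5984, -0.1134], [0.6146, 0.0128]] c [ 0.663  -0.0576] sides [0.1267 0.1133 0.1272 0.1146] ang [-7.4, -7.2, 82.1, 82.7]
stick [[0.608, -0.0266], [0.6063, -0.0532], [0.5256, -0.0508], [0.5258, -0.0273]] c [ 0.5664 -0.0394] sides [0.0266 0.0807 0.0235 0.0822] ang [0.5, -1.7, 86.5, 89.6]
pin [[0.5394, -0.147], [0.5118, -0.245], [0.3881, -0.211], [0.414, -0.1139]] c [ 0.4633 -0.1792] sides [0.1018 0.1283 0.1005 0.1297] ang [-14.8, -15.4, 74.2, 75.1]
screw [ 0.66926355 -0.0584084 ]
block [0.509 0.116]
tin [0.672 0.199]
dap [ 0.593 -0.283]
stk2 [ 0.702 -0.229]
stk3 [ 0.332 -0.32 ]
```

```bash
cat >> h.py <<'E'
from scipy.spatial.transform import Rotation as R
def go(x,y,z,yd):
    """print turn (about tool z, applied first) and then shift, in move units; yd = direction of tool y, deg"""
    s=r.read_state();M=R.from_quat(s['eef_rot'])
    ty=M.as_matrix()[:,1];cur=np.degrees(np.arctan2(ty[1],ty[0]));d=(yd-cur+180)%360-180
    t=np.radians(yd);Y=np.array([np.cos(t),np.sin(t),0]);Z=np.array([0,0,-1]);X=np.cross(Y,Z)
    G=np.stack([X,Y,Z],1);rv=(M.inv()*R.from_matrix(G)).as_rotvec()
    sh=np.array([x,y,z])-s['ee_pos']
    print('t',round(s['time'],2),'pos',np.round(s['ee_pos'],4),'ydir',round(cur,2),'rot',(rv/np.pi).round(4),'shift(new axes)',(G.T@sh/.2).round(4),'F',np.round(s['ft_force'],1),'w',round(s['width'],4))
E
python3 -c "
from h import *
go(.545,-.0395,.12,89.4)"
```

```text
t 0.1 pos [0.1635 0.6029 0.2218] ydir 74.83 rot [-0.0004 -0.     -0.081 ] shift(new axes) [-1.941  -3.1917  0.5092] F [-0.5 -0.6 -0.1] w 0.0872
```

Call:
play_rows:
  claw: [0, 0, 0, 0, 0, 0, 0, 0]
  delta_pos:
    - [0, 0, 0]
    - [0, 0, 0]
    - [-0.121, -0.2, 0.03]
    - [-0.121, -0.2, 0.03]
    - [-0.121, -0.2, 0.03]
    - [-0.121, -0.2, 0.03]
    - [-0.121, -0.2, 0.03]
    - [-0.121, -0.2, 0.03]
  delta_rot:
    - [0, 0, -0.04]
    - [0, 0, -0.041]
    - [0, 0, 0]
    - [0, 0, 0]
    - [0, 0, 0]
    - [0, 0, 0]
    - [0, 0, 0]
    - [0, 0, 0]

```text
time: 0.9
ee_pos: [0.3068, 0.3598, 0.1861]
eef_rot: [0.005, 1.0, -0.0, -0.0]
ft_force: [0.7, 0.3, -0.5]
width: 0.0868
grip_force: 0.0
```

Call:
play_rows:
  claw: [0, 0, 0, 0, 0, 0, 0, 0]
  delta_pos:
    - [-0.121, -0.2, 0.03]
    - [-0.121, -0.2, 0.03]
    - [-0.121, -0.2, 0.03]
    - [-0.121, -0.2, 0.03]
    - [-0.121, -0.2, 0.03]
    - [-0.121, -0.2, 0.03]
    - [-0.121, -0.2, 0.03]
    - [0, 0, 0]
  delta_rot:
    - [0, 0, 0]
    - [0, 0, 0]
    - [0, 0, 0]
    - [0, 0, 0]
    - [0, 0, 0]
    - [0, 0, 0]
    - [0, 0, 0]
    - [0, 0, 0]

```text
time: 1.7
ee_pos: [0.4744, 0.0738, 0.1438]
eef_rot: [0.009, 1.0, -0.001, -0.0]
ft_force: [-0.0, 1.5, 0.2]
width: 0.0866
grip_force: 0.0
```

```bash
python3 -c "
from h import *
go(.545,-.0395,.006,89.4)"
```

```text
t 1.7 pos [0.4744 0.0738 0.1438] ydir 88.94 rot [-0.0007 -0.     -0.0026] shift(new axes) [-0.3589 -0.5628  0.6892] F [-0.   1.5  0.2] w 0.0866
```

Call:
play_rows:
  claw: [0, 0, 0, 0, 0]
  delta_pos:
    - [-0.12, -0.188, 0.06]
    - [-0.12, -0.188, 0.06]
    - [-0.12, -0.188, 0.06]
    - [0, 0, 0]
    - [0, 0, 0]
  delta_rot:
    - [0, 0, -0.0026]
    - [0, 0, 0]
    - [0, 0, 0]
    - [0, 0, 0]
    - [0, 0, 0]

```text
time: 2.2
ee_pos: [0.5438, -0.0338, 0.1077]
eef_rot: [0.002, 1.0, -0.0, -0.001]
ft_force: [-0.1, 0.6, 0.3]
width: 0.087
grip_force: 0.0
```

```bash
python3 -c "
from h import *
go(.545,-.0395,.006,89.4)"
```

```text
t 2.2 pos [ 0.5438 -0.0338  0.1077] ydir 89.77 rot [-0.0002 -0.0005  0.0021] shift(new axes) [-0.0061 -0.0286  0.5087] F [-0.1  0.6  0.3] w 0.087
```

Call:
play_rows:
  claw: [0, 0, 0, 0, 0.3, 0.8, 1, 1]
  delta_pos:
    - [-0.006, -0.028, 0.17]
    - [0, 0, 0.17]
    - [0, 0, 0.16]
    - [0, 0, 0.0]
    - [0, 0, 0]
    - [0, 0, 0]
    - [0, 0, 0]
    - [0, 0, 0]
  delta_rot:
    - [0, 0, 0.002]
    - [0, 0, 0]
    - [0, 0, 0]
    - [0, 0, 0]
    - [0, 0, 0]
    - [0, 0, 0]
    - [0, 0, 0]
    - [0, 0, 0]
  squeeze: 12

```text
time: 3.0
ee_pos: [0.5462, -0.0385, 0.0098]
eef_rot: [0.004, 1.0, 0.0, 0.001]
ft_force: [-0.3, 0.5, -0.7]
width: 0.063
grip_force: 0.0
```

Call:
play_rows:
  claw: [1, 1, 1, 1]
  delta_pos:
    - [0, 0, 0]
    - [0, 0, 0]
    - [0, 0, 0]
    - [0, 0, 0]
  delta_rot:
    - [0, 0, 0]
    - [0, 0, 0]
    - [0, 0, 0]
    - [0, 0, 0]

```text
time: 3.4
ee_pos: [0.5454, -0.0388, 0.0085]
eef_rot: [0.004, 1.0, 0.0, -0.0]
ft_force: [0.6, -0.2, 0.5]
width: 0.0305
grip_force: 0.0
```

Call:
play_rows:
  claw: [0.6, 1, 1, 1, 1, 1]
  delta_pos:
    - [0, 0, 0.022]
    - [0, 0, 0]
    - [0, 0, 0]
    - [0, 0, 0]
    - [0, 0, 0]
    - [0, 0, 0]
  delta_rot:
    - [0, 0, 0]
    - [0, 0, 0]
    - [0, 0, 0]
    - [0, 0, 0]
    - [0, 0, 0]
    - [0, 0, 0]

```text
time: 4.0
ee_pos: [0.5454, -0.0387, 0.0041]
eef_rot: [0.004, 1.0, 0.0, -0.0]
ft_force: [0.7, 0.0, 0.4]
width: 0.0236
grip_force: 12.0
```

Call:
play_rows:
  claw: [1, 1, 1, 1, 1, 1, 1, 1]
  delta_pos:
    - [0.05, 0, 0]
    - [0.08, 0, 0]
    - [0.1, 0, 0]
    - [0.1, 0, 0]
    - [0.07, 0, 0]
    - [0, 0, -0.1]
    - [0, 0, -0.15]
    - [0, 0, -0.15]
  delta_rot:
    - [0, 0, 0]
    - [0, 0, 0]
    - [0, 0, 0]
    - [0, 0, 0]
    - [0, 0, 0]
    - [0, 0, 0]
    - [0, 0, 0]
    - [0, 0, 0]

```text
time: 4.8
ee_pos: [0.4642, -0.0382, 0.0847]
eef_rot: [0.004, 1.0, 0.0, -0.001]
ft_force: [0.2, 0.5, -0.6]
width: 0.0238
grip_force: 12.0
```

```bash
python3 -c "
from h import *
go(.45,.22,.085,89.4)"
```

```text
t 4.8 pos [ 0.4642 -0.0382  0.0847] ydir 89.5 rot [ 0.     -0.0004  0.0006] shift(new axes) [ 0.0843  1.2902 -0.0013] F [ 0.2  0.5 -0.6] w 0.0238
```

Call:
play_rows:
  claw: [1, 1, 1, 1, 1, 1, 1, 1]
  delta_pos:
    - [0.01, 0.18, 0]
    - [0.01, 0.18, 0]
    - [0.01, 0.18, 0]
    - [0.01, 0.18, 0]
    - [0.01, 0.18, 0]
    - [0.01, 0.18, 0]
    - [0.02, 0.2, 0]
    - [0, 0, 0]
  delta_rot:
    - [0, 0, 0]
    - [0, 0, 0]
    - [0, 0, 0]
    - [0, 0, 0]
    - [0, 0, 0]
    - [0, 0, 0]
    - [0, 0, 0]
    - [0, 0, 0]

```text
time: 5.6
ee_pos: [0.4497, 0.2234, 0.084]
eef_rot: [0.001, 1.0, 0.001, -0.0]
ft_force: [-0.0, -0.2, -0.2]
width: 0.0239
grip_force: 12.0
```

Call:
play_rows:
  claw: [1, 1, 1, 1, 1, 1]
  delta_pos:
    - [0, 0, 0]
    - [0, 0, 0.15]
    - [0, 0, 0.15]
    - [0, 0, 0.05]
    - [0, 0, 0.03]
    - [0, 0, 0]
  delta_rot:
    - [0, 0, 0]
    - [0, 0, 0]
    - [0, 0, 0]
    - [0, 0, 0]
    - [0, 0, 0]
    - [0, 0, 0]

```text
time: 6.2
ee_pos: [0.4518, 0.2175, 0.0083]
eef_rot: [0.005, 1.0, -0.0, -0.0]
ft_force: [0.1, 1.3, -0.3]
width: 0.0238
grip_force: 12.0
```

```bash
python3 -c "
from h import *
go(.45,.22,.0045,89.4)"
```

```text
t 6.2 pos [0.4518 0.2175 0.0083] ydir 89.47 rot [-0.0001 -0.      0.0004] shift(new axes) [0.0089 0.0125 0.0192] F [ 0.1  1.3 -0.3] w 0.0238
```

Call:
play_rows:
  claw: [1, 1, 0.7, 0.6, 0.5, 0.5, 0.5, 0.5]
  delta_pos:
    - [0, 0, 0.02]
    - [0, 0, 0]
    - [0, 0, 0]
    - [0, 0, 0]
    - [0, 0, 0]
    - [0, 0, -0.1]
    - [0, 0, -0.2]
    - [0, 0, -0.2]
  delta_rot:
    - [0, 0, 0]
    - [0, 0, 0]
    - [0, 0, 0]
    - [0, 0, 0]
    - [0, 0, 0]
    - [0, 0, 0]
    - [0, 0, 0]
    - [0, 0, 0]

```text
time: 7.0
ee_pos: [0.4511, 0.2176, 0.1051]
eef_rot: [0.004, 1.0, -0.001, -0.0]
ft_force: [1.4, 0.1, 0.4]
width: 0.0428
grip_force: 0.0
```

```bash
python3 - <<'E'
from h import *
c=cam('top','top1.png')
i=cv2.imread('pics/top1.png')[110:270,140:360]
cv2.imwrite('pics/crop1.png',cv2.resize(i,None,fx=3.6,fy=3.6,interpolation=cv2.INTER_CUBIC))
go(.5,-.2,.1,89)
E
```

```text
t 7.05 pos [0.4544 0.2193 0.1118] ydir 89.47 rot [0.0015 0.002  0.0026] shift(new axes) [-0.2646 -2.0923  0.0591] F [4.  2.2 5.9] w 0.0432
```

View pics/crop1.png

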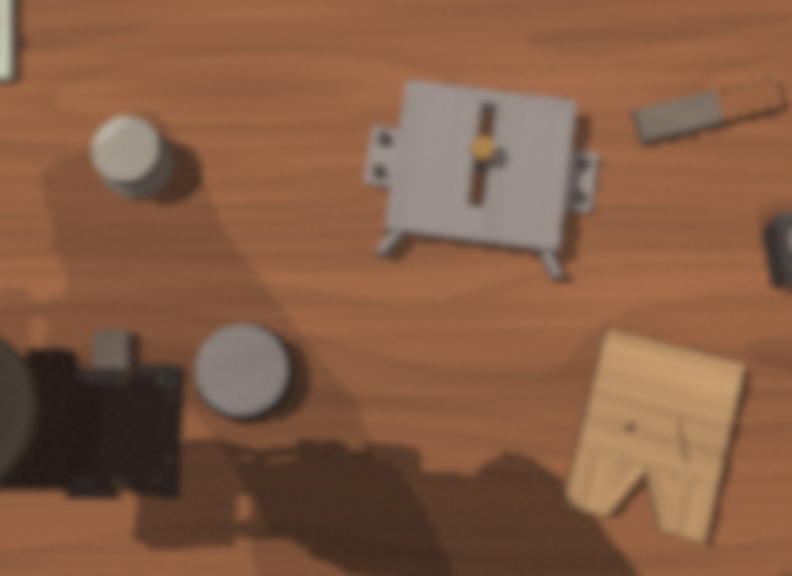

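The stick now lies beside the block, partly hidden by the gripper at (113,350). The slot is empty and the pin hasn't moved. Next I'll check the last joint's room before pushing the pin sideways from its -y edge.

```bash
python3 -c "
from h import *
print(np.round(r.read_state()['joint_positions'],3))
go(.4455,-.2573,.1,165)
go(.4455,-.2573,.1,89.5)"
```

```text
[-0.839  0.156  0.326  1.933 -0.058  1.054  1.073]
t 7.05 pos [0.4544 0.2193 0.1118] ydir 89.47 rot [-1.000e-04  2.700e-03 -4.196e-01] shift(new axes) [ 2.3134 -0.5738  0.0591] F [4.  2.2 5.9] w 0.0432
t 7.05 pos [0.4544 0.2193 0.1118] ydir 89.47 rot [ 0.0014  0.002  -0.0002] shift(new axes) [ 0.0237 -2.3834  0.0591] F [4.  2.2 5.9] w 0.0432
```

Call:
play_rows:
  claw: [0.3, 0.3, 0.3, 0.3, 0.3, 0.3, 0.3, 0.3]
  delta_pos:
    - [0, 0, 0]
    - [0, 0, 0]
    - [0, 0, 0]
    - [0, 0, 0]
    - [0, 0, 0]
    - [0, 0, 0]
    - [0, 0, 0]
    - [0, 0, 0]
  delta_rot:
    - [0, 0, 0.045]
    - [0, 0, 0.045]
    - [0, 0, 0.045]
    - [0, 0, 0.045]
    - [0, 0, 0.045]
    - [0, 0, 0.045]
    - [0, 0, 0.045]
    - [0, 0, 0.045]

```text
time: 7.85
ee_pos: [0.4516, 0.2181, 0.1041]
eef_rot: [0.542, 0.84, 0.0, -0.0]
ft_force: [-0.1, 0.7, -0.3]
width: 0.0608
grip_force: 0.0
```

Call:
play_rows:
  claw: [0.3, 0.3, 0.3, 0.3, 0.3, 0.3]
  delta_pos:
    - [0, 0, 0]
    - [0, 0, 0]
    - [0, 0, 0]
    - [0, 0, 0]
    - [0, 0, 0]
    - [0, 0, 0]
  delta_rot:
    - [0, 0, 0.045]
    - [0, 0, 0.045]
    - [0, 0, 0.045]
    - [0, 0, 0.045]
    - [0, 0, 0.041]
    - [0, 0, 0]

```text
time: 8.45
ee_pos: [0.4516, 0.2181, 0.1041]
eef_rot: [0.794, 0.608, 0.0, -0.0]
ft_force: [-0.5, -0.5, -0.1]
width: 0.061
grip_force: 0.0
```

```bash
python3 -c "
from h import *
go(.4455,-.2573,.1,-15)"
```

```text
t 8.45 pos [0.4516 0.2181 0.1041] ydir -15.18 rot [ 0.     -0.0001 -0.001 ] shift(new axes) [-2.304   0.5859  0.0206] F [-0.5 -0.5 -0.1] w 0.061
```

Call:
play_rows:
  claw: [0.3, 0.3, 0.3, 0.3, 0.3, 0.3, 0.3, 0.3]
  delta_pos:
    - [-0.21, 0.053, 0]
    - [-0.21, 0.053, 0]
    - [-0.21, 0.053, 0]
    - [-0.21, 0.053, 0]
    - [-0.21, 0.053, 0]
    - [-0.21, 0.053, 0]
    - [-0.21, 0.053, 0]
    - [-0.21, 0.053, 0]
  delta_rot:
    - [0, 0, 0]
    - [0, 0, 0]
    - [0, 0, 0]
    - [0, 0, 0]
    - [0, 0, 0]
    - [0, 0, 0]
    - [0, 0, 0]
    - [0, 0, 0]

```text
time: 9.25
ee_pos: [0.446, -0.13, 0.1044]
eef_rot: [0.792, 0.61, 0.001, 0.0]
ft_force: [1.4, -0.4, 0.4]
width: 0.0607
grip_force: 0.0
```

Call:
play_rows:
  claw: [0.3, 0.3, 0.3, 0.3, 0.3]
  delta_pos:
    - [-0.21, 0.053, 0]
    - [-0.21, 0.053, 0]
    - [-0.21, 0.053, 0]
    - [0, 0, 0]
    - [0, 0, 0]
  delta_rot:
    - [0, 0, 0]
    - [0, 0, 0]
    - [0, 0, 0]
    - [0, 0, 0]
    - [0, 0, 0]

```text
time: 9.75
ee_pos: [0.4436, -0.2593, 0.1039]
eef_rot: [0.793, 0.609, -0.0, -0.0]
ft_force: [0.0, 1.2, -0.2]
width: 0.061
grip_force: 0.0
```

```bash
python3 -c "
from h import *
go(.4455,-.2573,.007,-15)"
```

```text
t 9.75 pos [ 0.4436 -0.2593  0.1039] ydir -15.02 rot [-0.0002  0.0002 -0.0001] shift(new axes) [0.0122 0.0067 0.4844] F [ 0.   1.2 -0.2] w 0.061
```

Descending beside the pin's -y edge.

Call:
play_rows:
  claw: [0.3, 0.3, 0.3, 0.3, 0.3, 0.3]
  delta_pos:
    - [0.01, 0.007, 0.15]
    - [0, 0, 0.15]
    - [0, 0, 0.12]
    - [0, 0, 0.065]
    - [0, 0, 0]
    - [0, 0, 0]
  delta_rot:
    - [0, 0, 0]
    - [0, 0, 0]
    - [0, 0, 0]
    - [0, 0, 0]
    - [0, 0, 0]
    - [0, 0, 0]

```text
time: 10.35
ee_pos: [0.4466, -0.2565, 0.0079]
eef_rot: [0.793, 0.609, 0.0, 0.0]
ft_force: [0.6, 0.0, -0.3]
width: 0.0609
grip_force: 0.0
```

```bash
python3 - <<'E'
from h import *
c=cam('top','top2.png');go(.4455,-.2573,.007,-15)
# goal pusher pose when pin centred: holder frame x=-.112,y=-.0595(edge -.05 - half finger)
t=np.radians(-7.4);ex=np.array([np.cos(t),np.sin(t)]);ey=np.array([-ex[1],ex[0]])
g=np.array([.6065,-.0503])-.112*ex-.0595*ey;print(g);go(*g,.007,-7.4)
E
```

```text
t 10.4 pos [ 0.4468 -0.2568  0.0082] ydir -15.01 rot [ 0.0005 -0.0001 -0.    ] shift(new axes) [-0.0044 -0.0057  0.0061] F [ 0.7  0.1 -0.1] w 0.0607
[ 0.48776949 -0.09487933]
t 10.4 pos [ 0.4468 -0.2568  0.0082] ydir -15.01 rot [ 0.0005 -0.0001 -0.0423] shift(new axes) [0.829  0.0988 0.0061] F [ 0.7  0.1 -0.1] w 0.0607
```

Call:
play_rows:
  claw: [0.3, 0.3, 0.3, 0.3, 0.3, 0.3, 0.3, 0.3]
  delta_pos:
    - [0.04, 0, 0.004]
    - [0.05, 0, 0]
    - [0.05, 0, 0]
    - [0.05, 0, 0]
    - [0.05, 0, 0]
    - [0.05, 0, 0]
    - [0.05, 0, 0]
    - [0.05, 0, 0]
  delta_rot:
    - [0, 0, 0]
    - [0, 0, 0]
    - [0, 0, 0]
    - [0, 0, -0.003]
    - [0, 0, -0.003]
    - [0, 0, -0.003]
    - [0, 0, -0.003]
    - [0, 0, -0.003]

```text
time: 11.2
ee_pos: [0.4655, -0.1804, 0.0063]
eef_rot: [0.779, 0.627, 0.0, -0.0]
ft_force: [-1.0, -2.1, 1.4]
width: 0.0609
grip_force: 1.0
```

Call:
play_rows:
  claw: [0.3, 0.3, 0.3, 0.3, 0.3, 0.3, 0.3, 0.3]
  delta_pos:
    - [0.05, 0, 0]
    - [0.05, 0, 0]
    - [0.05, 0, 0]
    - [0.05, 0, 0]
    - [0.05, 0, 0]
    - [0.05, 0, 0]
    - [0.04, 0, 0]
    - [0, 0, 0]
  delta_rot:
    - [0, 0, -0.004]
    - [0, 0, -0.004]
    - [0, 0, -0.004]
    - [0, 0, -0.004]
    - [0, 0, -0.004]
    - [0, 0, -0.004]
    - [0, 0, -0.004]
    - [0, 0, 0]

```text
time: 12.0
ee_pos: [0.4776, -0.1127, 0.0062]
eef_rot: [0.75, 0.661, 0.0, -0.0]
ft_force: [0.4, -0.7, -0.1]
width: 0.061
grip_force: 0.0
```

```bash
python3 - <<'E'
from h import *
c=cam('top','top3.png');go(.48777,-.09488,.007,-7.4)
i=cv2.imread('pics/top3.png')[120:270,215:365]
cv2.imwrite('pics/crop3.png',cv2.resize(i,None,fx=4,fy=4,interpolation=cv2.INTER_CUBIC))
E
```

```text
t 12.05 pos [ 0.4774 -0.1134  0.0062] ydir -7.24 rot [-0.0001 -0.0002  0.0009] shift(new axes) [ 0.0986  0.0394 -0.0041] F [-0.4 -0.1 -0.1] w 0.0612
```

View pics/crop3.png

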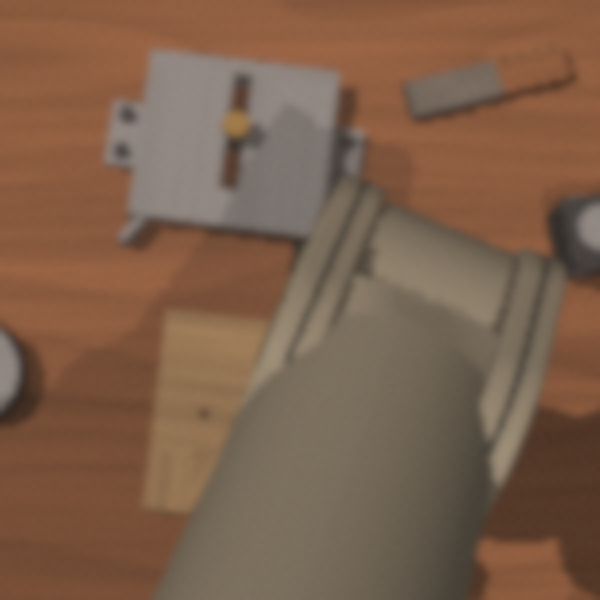

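The pin has followed the fingers: its left edge now runs from (167,312) to (143,508) in the crop, nearly parallel to the cover's side.

```bash
cat >> h.py <<'E'
t=np.radians(-7.4);ex=np.array([np.cos(t),np.sin(t)]);ey=np.array([-ex[1],ex[0]]);H0=np.array([.6065,-.0503])
def hf(p): p=np.asarray(p)[:2]-H0;return np.array([p@ex,p@ey])
def wf(p): return H0+p[0]*ex+p[1]*ey
E
python3 - <<'E'
from h import *
import pickle
c=pickle.load(open('top.pkl','rb'))
f=lambda p,z:ray(c,(p[0]+.5)/4-.5+215,(p[1]+.5)/4-.5+120,z)[:2]
a,b=f((167,312),.016),f((143,508),.016)
d=a-b;print(hf(a),hf(b),np.linalg.norm(d),np.degrees(np.arctan2(d[1],d[0])))
print('cover corners',[hf(f(p,.025)).round(4) for p in((151,50),(340,72),(130,214))], 'tcp',hf(r.read_state()['ee_pos']))
E
```

```text
[-0.06058496  0.03166172] [-0.18878807  0.03109428] 0.12820436256773537 -7.146401883007938
cover corners [array([0.1144, 0.0642]), array([ 0.1135, -0.0632]), array([-0.0001,  0.0636])] tcp [-0.1198886  -0.07922109]
```

Call:
play_rows:
  claw: [0.3, 0.3, 0.3, 0.3, 0.3, 0.3, 0.3, 0.3]
  delta_pos:
    - [0.04, 0, 0]
    - [0.04, 0, 0]
    - [0.013, 0, 0]
    - [0, 0, 0]
    - [-0.05, 0, 0]
    - [-0.05, 0, -0.05]
    - [0, 0, -0.15]
    - [0, 0, -0.15]
  delta_rot:
    - [0, 0, 0]
    - [0, 0, 0]
    - [0, 0, 0]
    - [0, 0, 0]
    - [0, 0, 0]
    - [0, 0, 0]
    - [0, 0, 0]
    - [0, 0, 0]

```text
time: 12.85
ee_pos: [0.4764, -0.1178, 0.0774]
eef_rot: [0.752, 0.659, -0.001, -0.0]
ft_force: [1.4, 0.5, 1.0]
width: 0.061
grip_force: 0.0
```

Call:
play_rows:
  claw: [0.3, 0.3, 0.3, 0.3, 0.3, 0.3]
  delta_pos:
    - [0, -0.15, 0]
    - [0, -0.15, 0]
    - [0, -0.15, 0]
    - [0, 0, 0]
    - [0, 0, 0]
    - [0, 0, 0]
  delta_rot:
    - [0, 0, 0]
    - [0, 0, 0]
    - [0, 0, 0]
    - [0, 0, -0.045]
    - [0, 0, -0.045]
    - [0, 0, -0.045]

```text
time: 13.45
ee_pos: [0.3878, -0.1053, 0.0769]
eef_rot: [0.593, 0.805, 0.001, 0.0]
ft_force: [-0.9, -0.3, -0.1]
width: 0.061
grip_force: 0.0
```

Call:
play_rows:
  claw: [0.3, 0.3, 0.3, 0.3, 0.3, 0.3, 0.3, 0.3]
  delta_pos:
    - [0, 0, 0]
    - [0, 0, 0]
    - [0, 0, 0]
    - [0, 0, 0]
    - [0, 0, 0]
    - [0, 0, 0]
    - [0, 0, 0]
    - [0, 0, 0]
  delta_rot:
    - [0, 0, -0.045]
    - [0, 0, -0.045]
    - [0, 0, -0.045]
    - [0, 0, -0.045]
    - [0, 0, -0.045]
    - [0, 0, -0.045]
    - [0, 0, -0.045]
    - [0, 0, -0.045]

```text
time: 14.25
ee_pos: [0.3878, -0.1056, 0.0767]
eef_rot: [0.07, 0.998, 0.0, 0.0]
ft_force: [-0.6, -0.9, 0.1]
width: 0.0611
grip_force: 0.0
```

```bash
python3 - <<'E'
from h import *
c=cam('top','top4.png')
i=cv2.imread('pics/top4.png')[120:270,215:365]
cv2.imwrite('pics/crop4.png',cv2.resize(i,None,fx=4,fy=4,interpolation=cv2.INTER_CUBIC))
g=wf([-.21,0]);print(g);go(*g,.07,82.6);print(np.round(r.read_state()['joint_positions'],2))
E
```

```text
[ 0.39824906 -0.02325292]
t 14.3 pos [ 0.3877 -0.1055  0.0767] ydir 82.5 rot [ 0.0002  0.     -0.0006] shift(new axes) [0.0009 0.4148 0.0334] F [-0.2 -1.  -0.2] w 0.0609
[-0.83 -0.1   0.97  2.22  0.1   0.98  1.53]
```

View pics/crop4.png

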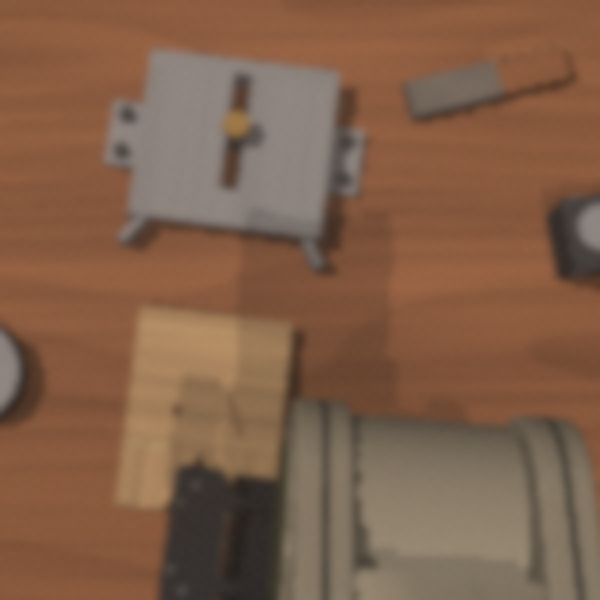

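Pin corners in this crop: front-left (139,306), front-right (296,322), back-left (115,502). It stands square in front of the mouth, with the gripper behind and to its right.

```bash
python3 - <<'E'
from h import *
import pickle
c=pickle.load(open('top.pkl','rb'))
f=lambda p,z:ray(c,(p[0]+.5)/4-.5+215,(p[1]+.5)/4-.5+120,z)[:2]
a,b,e=f((139,306),.016),f((115,502),.016),f((296,322),.016)
print(hf(a),hf(b),hf(e),np.degrees([np.arctan2(*(a-b)[::-1]),np.arctan2(*(a-e)[::-1])-np.pi/2]),'mid nose',hf((a+e)/2))
E
```

```text
[-0.05882171  0.05039379] [-0.18725037  0.04935004] [-0.05704194 -0.05269761] [-6.93436193 -6.41094247] mid nose [-0.05793183 -0.00115191]
```

Call:
play_rows:
  claw: [0.3, 0.3, 0.3, 0.3, 0.3]
  delta_pos:
    - [0, 0.14, 0]
    - [0, 0.14, 0]
    - [0, 0.135, 0]
    - [0, 0, 0]
    - [0, 0, 0]
  delta_rot:
    - [0, 0, 0]
    - [0, 0, 0]
    - [0, 0, 0]
    - [0, 0, 0]
    - [0, 0, 0]

```text
time: 14.8
ee_pos: [0.3999, -0.0229, 0.0765]
eef_rot: [0.073, 0.997, -0.0, 0.0]
ft_force: [-0.4, -0.1, -0.5]
width: 0.0609
grip_force: 0.0
```

```bash
python3 - <<'E'
from h import *
g=wf([-.209,-.001]);go(*g,.007,82.8);print(np.round(r.read_state()['joint_positions'],2))
E
```

```text
t 14.8 pos [ 0.3999 -0.0229  0.0765] ydir 81.65 rot [-0.      0.     -0.0064] shift(new axes) [ 0.0028 -0.008   0.3477] F [-0.4 -0.1 -0.5] w 0.0609
[-0.92 -0.08  0.85  2.22  0.07  0.97  1.32]
```

Call:
play_rows:
  claw: [0.3, 0.3, 0.3, 0.3, 0.3, 0.3]
  delta_pos:
    - [0.003, -0.008, 0]
    - [0, 0, 0.12]
    - [0, 0, 0.12]
    - [0, 0, 0.105]
    - [0, 0, 0]
    - [0, 0, 0]
  delta_rot:
    - [0, 0, -0.0064]
    - [0, 0, 0]
    - [0, 0, 0]
    - [0, 0, 0]
    - [0, 0, 0]
    - [0, 0, 0]

```text
time: 15.4
ee_pos: [0.3989, -0.0248, 0.0077]
eef_rot: [0.063, 0.998, -0.001, -0.0]
ft_force: [0.4, -0.0, -0.0]
width: 0.0612
grip_force: 0.0
```

```bash
python3 - <<'E'
from h import *
g=wf([-.209,-.001]);go(*g,.007,82.7)
E
```

```text
t 15.4 pos [ 0.3989 -0.0248  0.0077] ydir 82.83 rot [-0.0003 -0.0002  0.0007] shift(new axes) [-0.0009  0.0021  0.0037] F [ 0.4 -0.  -0. ] w 0.0612
```

Call:
play_rows:
  claw: [0.3, 0.3, 0.3, 0.3, 0.3, 0.3, 0.3, 0.3]
  delta_pos:
    - [-0.03, 0, 0]
    - [-0.03, 0, 0]
    - [-0.04, 0, 0]
    - [-0.04, 0, 0]
    - [-0.04, 0, 0]
    - [-0.04, 0, 0]
    - [-0.03, 0, 0]
    - [0, 0, 0]
  delta_rot:
    - [0, 0, 0]
    - [0, 0, 0]
    - [0, 0, 0]
    - [0, 0, 0]
    - [0, 0, 0]
    - [0, 0, 0]
    - [0, 0, 0]
    - [0, 0, 0]

```text
time: 16.2
ee_pos: [0.4497, -0.0301, 0.0074]
eef_rot: [0.062, 0.998, -0.0, 0.0]
ft_force: [0.2, 0.1, -0.6]
width: 0.0609
grip_force: 0.0
```

```bash
python3 - <<'E'
from h import *
s=r.read_state();c=cam('top','top5.png');go(*wf([-.12,-.001]),.007,82.7)
i=cv2.imread('pics/top5.png')[120:250,225:335]
a=cv2.resize(i,None,fx=4,fy=4,interpolation=cv2.INTER_CUBIC)
cv2.imwrite('pics/crop5.png',a)
E
```

```text
t 16.25 pos [ 0.4491 -0.0301  0.0073] ydir 82.91 rot [-0.0002  0.0001  0.0012] shift(new axes) [-0.1933 -0.0043  0.0015] F [-0.3 -0.2 -0.1] w 0.0612
```

View pics/crop5.png

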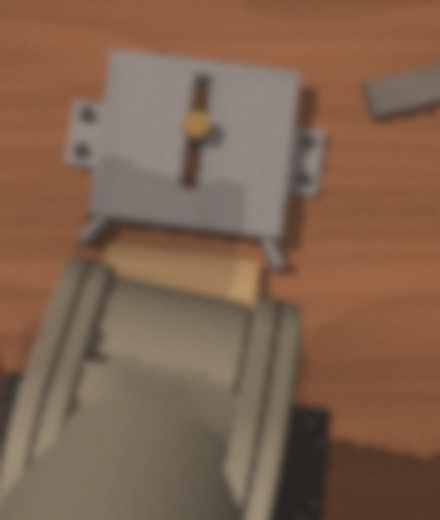

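The pin's front edge is between the lips, from (107,243) to (266,262).

```bash
python3 - <<'E'
from h import *
import pickle
c=pickle.load(open('top.pkl','rb'))
f=lambda p,z:ray(c,(p[0]+.5)/4-.5+225,(p[1]+.5)/4-.5+120,z)[:2]
a,e=f((107,243),.016),f((266,262),.016)
print(hf(a),hf(e),np.linalg.norm(a-e),np.degrees(np.arctan2(*(a-e)[::-1]))-90,'mouth corners',[hf(f(p,.025)) for p in((90,214),(283,236))])
E
```

```text
[-0.01608583  0.05055316] [-0.0163904  -0.05491943] 0.10547302745322788 -7.5654478161542045 mouth corners [array([-7.75836682e-05,  6.35765638e-02]), array([ 0.00012868, -0.06359959])]
```

Call:
play_rows:
  claw: [0.3, 0.3, 0.3, 0.3]
  delta_pos:
    - [-0.025, 0, 0]
    - [-0.025, 0, 0]
    - [-0.025, 0, 0]
    - [-0.025, 0, 0]
  delta_rot:
    - [0, 0, 0]
    - [0, 0, 0]
    - [0, 0, 0]
    - [0, 0, 0]

```text
time: 16.65
ee_pos: [0.4689, -0.0322, 0.0073]
eef_rot: [0.062, 0.998, 0.0, -0.0]
ft_force: [-1.5, 0.8, 0.8]
width: 0.0613
grip_force: 0.9
```

Call:
play_rows:
  claw: [0.3, 0.3, 0.3, 0.3]
  delta_pos:
    - [-0.025, 0, 0]
    - [-0.025, 0, 0]
    - [-0.025, 0, 0]
    - [-0.025, 0, 0]
  delta_rot:
    - [0, 0, 0]
    - [0, 0, 0]
    - [0, 0, 0]
    - [0, 0, 0]

```text
time: 17.05
ee_pos: [0.4887, -0.0347, 0.0073]
eef_rot: [0.062, 0.998, 0.0, -0.0]
ft_force: [-3.3, 1.5, 2.0]
width: 0.0609
grip_force: 1.1
```

```bash
python3 - <<'E'
from h import *
s=r.read_state();print(hf(s['ee_pos']));go(*wf([-.0845,-.001]),.007,82.7)
E
```

```text
[-0.11880944  0.00034732]
t 17.05 pos [ 0.4887 -0.0347  0.0073] ydir 82.93 rot [ 0.     -0.0001  0.0013] shift(new axes) [-0.1715 -0.007   0.0014] F [-3.3  1.5  2. ] w 0.0609
```

Call:
play_rows:
  claw: [0.3, 0.3, 0.3, 0.3, 0.3, 0.3]
  delta_pos:
    - [-0.02, 0, 0]
    - [-0.02, 0, 0]
    - [-0.02, 0, 0]
    - [-0.02, 0, 0]
    - [-0.02, 0, 0]
    - [-0.02, 0, 0]
  delta_rot:
    - [0, 0, 0]
    - [0, 0, 0]
    - [0, 0, 0]
    - [0, 0, 0]
    - [0, 0, 0]
    - [0, 0, 0]

```text
time: 17.65
ee_pos: [0.5125, -0.0376, 0.0073]
eef_rot: [0.062, 0.998, 0.0, 0.0]
ft_force: [-2.2, 1.2, 1.8]
width: 0.061
grip_force: 1.1
```

Call:
play_rows:
  claw: [0.3, 0.3, 0.3, 0.3]
  delta_pos:
    - [-0.005, 0, 0]
    - [-0.005, 0, 0]
    - [-0.005, 0, 0]
    - [-0.005, 0, 0]
  delta_rot:
    - [0, 0, 0]
    - [0, 0, 0]
    - [0, 0, 0]
    - [0, 0, 0]

```text
time: 18.05
ee_pos: [0.5162, -0.0381, 0.0073]
eef_rot: [0.062, 0.998, 0.0, 0.0]
ft_force: [-1.0, 1.3, -0.5]
width: 0.061
grip_force: 0.7
```

Call:
play_rows:
  claw: [0.3, 0.3]
  delta_pos:
    - [-0.005, 0, 0]
    - [-0.005, 0, 0]
  delta_rot:
    - [0, 0, 0]
    - [0, 0, 0]

```text
time: 18.25
ee_pos: [0.5183, -0.0384, 0.0073]
eef_rot: [0.062, 0.998, 0.0, 0.0]
ft_force: [-2.1, 1.0, -0.4]
width: 0.0613
grip_force: 0.6
```

Call:
play_rows:
  claw: [0.3, 0.3]
  delta_pos:
    - [-0.005, 0, 0]
    - [-0.004, 0, 0]
  delta_rot:
    - [0, 0, 0]
    - [0, 0, 0]

```text
time: 18.45
ee_pos: [0.52, -0.0386, 0.0073]
eef_rot: [0.062, 0.998, 0.0, 0.0]
ft_force: [-0.2, 0.3, 0.1]
width: 0.0611
grip_force: 0.6
```

Call:
play_rows:
  claw: [0.3]
  delta_pos:
    - [-0.003, 0, 0]
  delta_rot:
    - [0, 0, 0]

```text
time: 18.55
ee_pos: [0.5206, -0.0387, 0.0073]
eef_rot: [0.062, 0.998, 0.0, -0.0]
ft_force: [0.4, 0.9, 0.5]
width: 0.061
grip_force: 0.7
```

Call:
play_rows:
  claw: [0.3]
  delta_pos:
    - [-0.003, 0, 0]
  delta_rot:
    - [0, 0, 0]

```text
time: 18.65
ee_pos: [0.5211, -0.0388, 0.0073]
eef_rot: [0.062, 0.998, 0.0, -0.0]
ft_force: [-2.2, 1.4, -0.6]
width: 0.0612
grip_force: 0.7
```

Call:
play_rows:
  claw: [0.3]
  delta_pos:
    - [-0.003, 0, 0]
  delta_rot:
    - [0, 0, 0]

```text
time: 18.75
ee_pos: [0.5217, -0.0388, 0.0073]
eef_rot: [0.062, 0.998, 0.0, -0.0]
ft_force: [-0.7, 0.2, -0.0]
width: 0.0611
grip_force: 0.6
```

Call:
play_rows:
  claw: [0.3]
  delta_pos:
    - [-0.003, 0, 0]
  delta_rot:
    - [0, 0, 0]

```text
time: 18.85
ee_pos: [0.5224, -0.0389, 0.0073]
eef_rot: [0.062, 0.998, 0.0, 0.0]
ft_force: [-0.7, 0.8, -0.9]
width: 0.0611
grip_force: 0.6
```

Call:
play_rows:
  claw: [0.3]
  delta_pos:
    - [-0.003, 0, 0]
  delta_rot:
    - [0, 0, 0]

```text
time: 18.95
ee_pos: [0.5229, -0.039, 0.0073]
eef_rot: [0.062, 0.998, 0.0, -0.0]
ft_force: [-1.4, 1.5, -0.7]
width: 0.0611
grip_force: 0.6
```

Call:
play_rows:
  claw: [0.3]
  delta_pos:
    - [-0.003, 0, 0]
  delta_rot:
    - [0, 0, 0]

```text
time: 19.05
ee_pos: [0.5235, -0.039, 0.0073]
eef_rot: [0.062, 0.998, 0.0, 0.0]
ft_force: [-1.5, 0.9, -0.4]
width: 0.0607
grip_force: 0.6
```

Call:
play_rows:
  claw: [0.3]
  delta_pos:
    - [-0.003, 0, 0]
  delta_rot:
    - [0, 0, 0]

```text
time: 19.15
ee_pos: [0.5241, -0.0391, 0.0073]
eef_rot: [0.062, 0.998, 0.0, 0.0]
ft_force: [-0.8, 0.9, 0.1]
width: 0.0609
grip_force: 0.6
```

```bash
python3 - <<'E'
from h import *
s=r.read_state();print(hf(s['ee_pos']),np.round(s['ft_force'],2))
E
```

```text
[-0.08310888  0.00051059] [-0.77  0.89  0.11]
```

Call:
play_rows:
  claw: [0.3]
  delta_pos:
    - [-0.003, 0, 0]
  delta_rot:
    - [0, 0, 0]

```text
time: 19.25
ee_pos: [0.5248, -0.0392, 0.0073]
eef_rot: [0.062, 0.998, 0.0, 0.0]
ft_force: [-1.4, 0.3, -0.6]
width: 0.0609
grip_force: 0.7
```

Call:
play_rows:
  claw: [0.3]
  delta_pos:
    - [-0.003, 0, 0]
  delta_rot:
    - [0, 0, 0]

```text
time: 19.35
ee_pos: [0.5251, -0.0392, 0.0073]
eef_rot: [0.062, 0.998, 0.0, -0.0]
ft_force: [-4.2, 1.9, 3.6]
width: 0.0611
grip_force: 2.1
```

Call:
play_rows:
  claw: [0.3]
  delta_pos:
    - [-0.003, 0, 0]
  delta_rot:
    - [0, 0, 0]

```text
time: 19.45
ee_pos: [0.5251, -0.0392, 0.0072]
eef_rot: [0.062, 0.998, 0.0, -0.001]
ft_force: [-6.9, 1.5, 5.7]
width: 0.0605
grip_force: 3.7
```

Contact: the tool stalled at x=0.5251 and the force rose to 6.9 N, below the slip limit and within 2 to 3 mm of the measured stop position. I'll back off.

Call:
play_rows:
  claw: [0.3, 0.3, 0.3, 0.3, 0.3, 0.3, 0.3, 0.3]
  delta_pos:
    - [0.004, 0, 0]
    - [0.01, 0, 0]
    - [0.05, 0, 0]
    - [0.1, 0, 0]
    - [0, 0, -0.15]
    - [0, 0, -0.2]
    - [0.1, -0.2, 0]
    - [0.1, -0.2, 0]
  delta_rot:
    - [0, 0, 0]
    - [0, 0, 0]
    - [0, 0, 0]
    - [0, 0, 0]
    - [0, 0, 0]
    - [0, 0, 0]
    - [0, 0, 0]
    - [0, 0, 0]

```text
time: 20.25
ee_pos: [0.4438, -0.11, 0.078]
eef_rot: [0.06, 0.998, 0.0, 0.001]
ft_force: [0.3, -1.1, -0.2]
width: 0.0611
grip_force: 0.0
```

Call:
play_rows:
  claw: [0.3, 0.3, 0.3, 0.3]
  delta_pos:
    - [0, -0.2, 0]
    - [0, -0.2, 0]
    - [0, -0.2, 0]
    - [0, 0, 0]
  delta_rot:
    - [0, 0, 0]
    - [0, 0, 0]
    - [0, 0, 0]
    - [0, 0, 0]

```text
time: 20.65
ee_pos: [0.4269, -0.2343, 0.0776]
eef_rot: [0.065, 0.998, -0.001, 0.0]
ft_force: [0.4, -0.3, 0.5]
width: 0.0608
grip_force: 0.0
```

```bash
python3 - <<'E'
from h import *
c=cam('top','top6.png')
i=cv2.imread('pics/top6.png')[110:260,150:340]
cv2.imwrite('pics/crop6.png',cv2.resize(i,None,fx=4,fy=4,interpolation=cv2.INTER_CUBIC))
E
```

```text
(no output)
```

View pics/crop6.png

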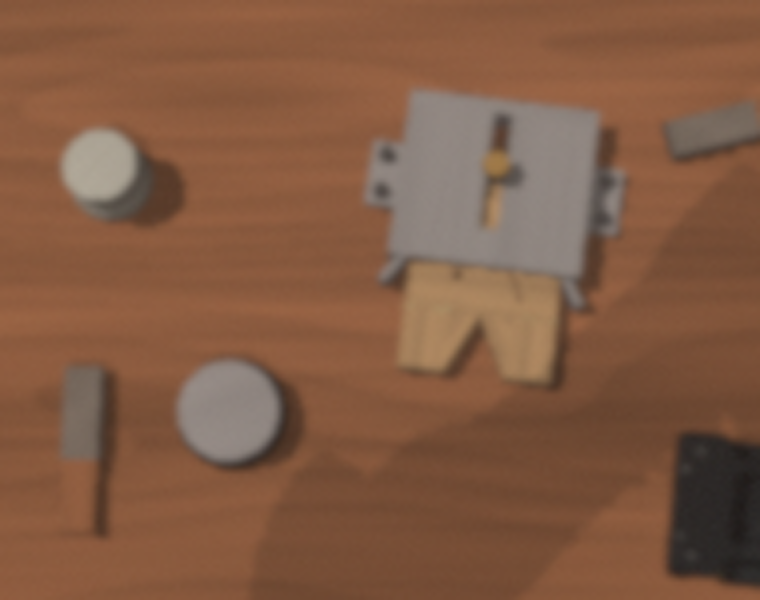

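The stick lies free at (83,450) and the pin is in the slot, its wood visible through the cover gap right up to the screw at (498,164), which hasn't moved. Back corners are at (398,369) and (557,383). A last numeric check follows.

```bash
python3 - <<'E'
from h import *
import pickle
c=pickle.load(open('top.pkl','rb'))
f=lambda p,z:ray(c,(p[0]+.5)/4-.5+150,(p[1]+.5)/4-.5+110,z)[:2]
a,e=f((398,369),.016),f((557,383),.016)
print(hf(a),hf(e),'ang',np.degrees(np.arctan2(*(a-e)[::-1]))-90,'nose',hf((a+e)/2)+[.13,0],'screw',hf(f((498,164),.044)))
# subpixel screw shift before/after
A,B=[cv2.cvtColor(cv2.imread(f'pics/top{k}.png'),cv2.COLOR_BGR2GRAY)for k in(0,6)]
T=A[146:156,269:280];m=cv2.matchTemplate(cv2.resize(B[136:166,259:290],None,fx=8,fy=8,interpolation=2),cv2.resize(T,None,fx=8,fy=8,interpolation=2),cv2.TM_CCOEFF_NORMED)
print(np.array(cv2.minMaxLoc(m)[3])/8-10,m.max())
E
```

```text
[-0.07409428  0.04908847] [-0.07076585 -0.05482556] ang -5.565411716032273 nose [ 0.05756993 -0.00286855] screw [6.32851272e-02 4.28010538e-05]
[0. 0.] 0.9863454
```

```bash
python3 - <<'E'
from h import *
i=cv2.imread('pics/top6.png')[165:215,240:305]
cv2.imwrite('pics/crop7.png',cv2.resize(i,None,fx=12,fy=12,interpolation=cv2.INTER_CUBIC))
E
```

```text
(no output)
```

View pics/crop7.png

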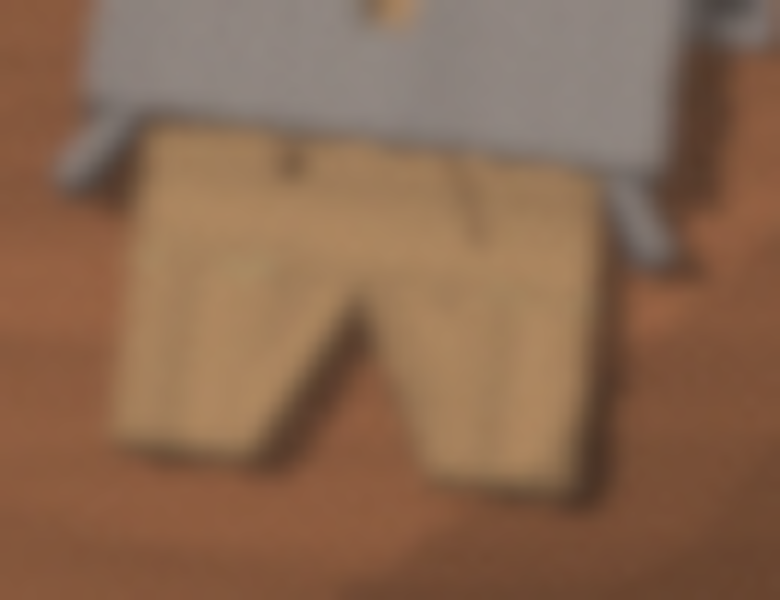

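```bash
python3 - <<'E'
from h import *
import pickle
c=pickle.load(open('top.pkl','rb'))
f=lambda p,z:ray(c,(p[0]+.5)/12-.5+240,(p[1]+.5)/12-.5+165,z)[:2]
g=lambda p,q,z:np.degrees(np.arctan2(*(f(p,z)-f(q,z))[::-1]))
print('back',g((116,443),(576,490),.016)-90,'L',g((147,135),(116,443),.016),'R',g((605,180),(576,490),.016),'cover',g((85,97),(668,170),.025)-90)
print(hf(f((116,443),.016)),hf(f((576,490),.016)))
E
```

```text
back -6.381268974567163 L -5.7308283506653925 R -6.4823210654289065 cover -7.962150306064515
[-0.07297013  0.04901327] [-0.07118472 -0.0513916 ]
```

The pin reads about 1° counter-clockwise of square: its left back corner is 1.8 mm further out than the right. That's inside tolerance, but I'll square it with one more gentle push, left finger leading.

```bash
python3 - <<'E'
from h import *
print(hf([.5251,-.0392]));go(*wf([-.105,.0005]),.08,82.2)
E
```

```text
[-0.08215166  0.00052359]
t 20.7 pos [ 0.4276 -0.2316  0.0773] ydir 82.62 rot [-0.0003  0.0001  0.0023] shift(new axes) [-0.2384  1.0182 -0.0134] F [-0.3  0.8 -0.4] w 0.0606
```

Call:
play_rows:
  claw: [0.3, 0.3, 0.3, 0.3, 0.3, 0.3, 0.3, 0.3]
  delta_pos:
    - [0, 0.17, 0]
    - [-0.03, 0.17, 0]
    - [-0.05, 0.17, 0]
    - [-0.05, 0.17, 0]
    - [-0.05, 0.17, 0]
    - [-0.05, 0.168, 0]
    - [0, 0, 0]
    - [0, 0, 0]
  delta_rot:
    - [0, 0, 0.0023]
    - [0, 0, 0]
    - [0, 0, 0]
    - [0, 0, 0]
    - [0, 0, 0]
    - [0, 0, 0]
    - [0, 0, 0]
    - [0, 0, 0]

```text
time: 21.5
ee_pos: [0.5005, -0.0315, 0.0771]
eef_rot: [0.064, 0.998, 0.0, -0.0]
ft_force: [-0.6, -0.5, -0.4]
width: 0.0612
grip_force: 0.0
```

```bash
python3 - <<'E'
from h import *
go(*wf([-.105,.0005]),.0075,82.2)
E
```

```text
t 21.5 pos [ 0.5005 -0.0315  0.0771] ydir 82.69 rot [-0.     -0.0001  0.0027] shift(new axes) [-0.0128 -0.0223  0.3479] F [-0.6 -0.5 -0.4] w 0.0612
```

Call:
play_rows:
  claw: [0.3, 0.3, 0.3, 0.3, 0.3, 0.3]
  delta_pos:
    - [-0.01, -0.022, 0.0]
    - [0, 0, 0.12]
    - [0, 0, 0.12]
    - [0, 0, 0.107]
    - [0, 0, 0]
    - [0, 0, 0]
  delta_rot:
    - [0, 0, 0.003]
    - [0, 0, 0]
    - [0, 0, 0]
    - [0, 0, 0]
    - [0, 0, 0]
    - [0, 0, 0]

```text
time: 22.1
ee_pos: [0.502, -0.0388, 0.0084]
eef_rot: [0.071, 0.997, -0.0, -0.0]
ft_force: [1.3, 0.2, -0.0]
width: 0.0608
grip_force: 0.0
```

```bash
python3 - <<'E'
from h import *
go(*wf([-.0845,.0005]),.0075,82.2)
E
```

```text
t 22.1 pos [ 0.502  -0.0388  0.0084] ydir 81.86 rot [-0.0001 -0.0001 -0.0019] shift(new axes) [-0.1028  0.0134  0.0045] F [ 1.3  0.2 -0. ] w 0.0608
```

Call:
play_rows:
  claw: [0.3, 0.3, 0.3, 0.3, 0.3, 0.3]
  delta_pos:
    - [-0.03, 0.013, 0.004]
    - [-0.03, 0, 0]
    - [-0.02, 0, 0]
    - [-0.01, 0, 0]
    - [-0.006, 0, 0]
    - [0, 0, 0]
  delta_rot:
    - [0, 0, -0.0019]
    - [0, 0, 0]
    - [0, 0, 0]
    - [0, 0, 0]
    - [0, 0, 0]
    - [0, 0, 0]

```text
time: 22.7
ee_pos: [0.5218, -0.0377, 0.0072]
eef_rot: [0.067, 0.998, -0.0, 0.0]
ft_force: [0.3, -0.3, -1.2]
width: 0.0608
grip_force: 0.0
```

Call:
play_rows:
  claw: [0.3]
  delta_pos:
    - [-0.003, 0, 0]
  delta_rot:
    - [0, 0, 0]

```text
time: 22.8
ee_pos: [0.5221, -0.0377, 0.0071]
eef_rot: [0.067, 0.998, 0.0, -0.0]
ft_force: [0.1, 0.2, 0.2]
width: 0.061
grip_force: 0.0
```

```bash
python3 - <<'E'
from h import *
go(*wf([-.0822,.0005]),.0075,82.2)
E
```

```text
t 22.8 pos [ 0.5221 -0.0377  0.0071] ydir 82.31 rot [ 0.     -0.0001  0.0006] shift(new axes) [-0.0155 -0.0055 -0.002 ] F [0.1 0.2 0.2] w 0.061
```

Call:
play_rows:
  claw: [0.3, 0.3]
  delta_pos:
    - [-0.004, 0, 0]
    - [-0.003, 0, 0]
  delta_rot:
    - [0, 0, 0]
    - [0, 0, 0]

```text
time: 23.0
ee_pos: [0.5237, -0.0379, 0.0071]
eef_rot: [0.067, 0.998, 0.0, -0.0]
ft_force: [0.4, 0.1, -0.4]
width: 0.0611
grip_force: 0.0
```

Call:
play_rows:
  claw: [0.3]
  delta_pos:
    - [-0.003, 0, 0]
  delta_rot:
    - [0, 0, 0]

```text
time: 23.1
ee_pos: [0.5243, -0.0379, 0.0071]
eef_rot: [0.067, 0.998, 0.0, 0.0]
ft_force: [-0.6, -0.9, -0.1]
width: 0.0612
grip_force: 0.0
```

Call:
play_rows:
  claw: [0.3]
  delta_pos:
    - [-0.002, 0, 0]
  delta_rot:
    - [0, 0, 0]

```text
time: 23.2
ee_pos: [0.5247, -0.038, 0.0071]
eef_rot: [0.067, 0.998, 0.0, 0.0]
ft_force: [0.3, 0.3, 0.3]
width: 0.0608
grip_force: 0.0
```

Call:
play_rows:
  claw: [0.3]
  delta_pos:
    - [-0.002, 0, 0]
  delta_rot:
    - [0, 0, 0]

```text
time: 23.3
ee_pos: [0.5248, -0.038, 0.0071]
eef_rot: [0.067, 0.998, 0.0, -0.0]
ft_force: [-2.3, 0.1, 2.6]
width: 0.0612
grip_force: 1.1
```

Call:
play_rows:
  claw: [0.3]
  delta_pos:
    - [-0.002, 0, 0]
  delta_rot:
    - [0, 0, 0]

```text
time: 23.4
ee_pos: [0.525, -0.038, 0.007]
eef_rot: [0.067, 0.998, 0.0, -0.001]
ft_force: [-3.7, 0.0, 2.2]
width: 0.0611
grip_force: 1.8
```

Call:
play_rows:
  claw: [0.3]
  delta_pos:
    - [-0.002, 0, 0]
  delta_rot:
    - [0, 0, 0]

```text
time: 23.5
ee_pos: [0.5252, -0.0379, 0.007]
eef_rot: [0.067, 0.998, 0.0, -0.001]
ft_force: [-4.5, 1.1, 5.1]
width: 0.0612
grip_force: 2.6
```

Call:
play_rows:
  claw: [0.3]
  delta_pos:
    - [-0.002, 0, 0]
  delta_rot:
    - [0, 0, 0]

```text
time: 23.6
ee_pos: [0.5255, -0.0378, 0.0069]
eef_rot: [0.067, 0.998, 0.0, -0.001]
ft_force: [-7.2, 1.6, 5.2]
width: 0.0607
grip_force: 3.3
```

Call:
play_rows:
  claw: [0.3]
  delta_pos:
    - [-0.002, 0, 0]
  delta_rot:
    - [0, 0, 0]

```text
time: 23.7
ee_pos: [0.5256, -0.0378, 0.0069]
eef_rot: [0.067, 0.998, 0.0, -0.001]
ft_force: [-8.2, 2.6, 6.8]
width: 0.0609
grip_force: 3.9
```

Call:
play_rows:
  claw: [0.3, 0.3, 0.3, 0.3, 0.3, 0.3, 0.3, 0.3]
  delta_pos:
    - [0.004, 0, 0]
    - [0.01, 0, 0]
    - [0.05, 0, 0]
    - [0.1, 0, 0]
    - [0, 0, -0.15]
    - [0, 0, -0.2]
    - [0.1, -0.2, 0]
    - [0.1, -0.2, 0]
  delta_rot:
    - [0, 0, 0]
    - [0, 0, 0]
    - [0, 0, 0]
    - [0, 0, 0]
    - [0, 0, 0]
    - [0, 0, 0]
    - [0, 0, 0]
    - [0, 0, 0]

```text
time: 24.5
ee_pos: [0.4439, -0.1081, 0.0778]
eef_rot: [0.066, 0.998, 0.0, 0.001]
ft_force: [0.3, -1.3, 0.3]
width: 0.0609
grip_force: 0.0
```

Call:
play_rows:
  claw: [0.3, 0.3, 0.3, 0.3]
  delta_pos:
    - [0, -0.2, 0]
    - [0, -0.2, 0]
    - [0, -0.2, 0]
    - [0, 0, 0]
  delta_rot:
    - [0, 0, 0]
    - [0, 0, 0]
    - [0, 0, 0]
    - [0, 0, 0]

```text
time: 24.9
ee_pos: [0.4256, -0.2322, 0.0774]
eef_rot: [0.071, 0.997, -0.001, 0.001]
ft_force: [-0.1, 0.0, 0.3]
width: 0.0607
grip_force: 0.0
```

```bash
python3 - <<'E'
from h import *
c=cam('top','top8.png')
i=cv2.imread('pics/top8.png')[165:215,240:305]
cv2.imwrite('pics/crop8.png',cv2.resize(i,None,fx=12,fy=12,interpolation=cv2.INTER_CUBIC))
E
```

```text
(no output)
```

View pics/crop8.png

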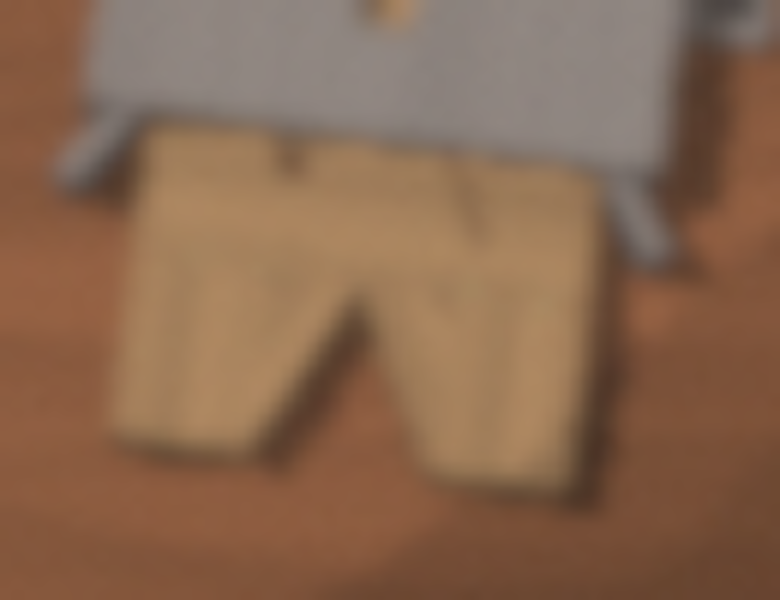

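The pin's back edge, (111,440) to (572,491), is now closer to parallel with the mouth. The pin is seated and nothing is touching it, so I'm handing in.

```bash
python3 -c "
from bench import r
print(r.close_job())"
```

```text
the job is handed in; nothing more can be done
None
```

I handed the job in at about 25 s: the emery stick lies clear on the bench and the pin sits flat in the slot, felt against the depth stop at about 8 N (limit 14 N); no verdict was returned, so success is unconfirmed.

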